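# Turn the milling balls under the drying lamp

## Robot

A 6-joint arm with a two-finger parallel gripper is mounted at the origin on the work surface. World frame = base frame: x ahead of the robot, y to its left, z up, the work surface at z = 0. Lengths are in m, angles in rad, forces in N, time in s.
With the tool pointing down it reaches from about 0.375 to 0.825 m from the base axis. Payload 5.5 kg.
Tool frame: the origin (TCP) lies at the very end of the fingers, on their centre line; the grasp point (between the pads) lies 19 mm behind it; z points along the fingers, y is the line along which they close (so a half turn about z gives the same grasp; the last joint's range is limited). The gripper opens to 85 mm and grips with 20 to 120 N. Pads are 22 mm wide; open, the fingers measure 114 mm over their backs; the gripper's body (76 mm by 85 mm) begins 54 mm behind the grasp point. The pads swing forward as they close: fully open they stand 13 mm farther back than shut.
Start: joints at [-1.336, 0.314, -0.047, 1.21, 0, 1.571], TCP at [0.14, -0.584, 0.231] pointing down, gripper open.
Joint ranges: [-2.67, 2.67], [-0.69, 1.73], [-1.03, 1.25], [-2.08, 2.16], [-1.42, 1.45], [-3.14, 3.14]. Speed limits (rad/s): [2.39, 2.39, 3.01, 3.14, 3.14, 3.14].

## Interface

Orientations are given as a unit quaternion [x, y, z, w].
In Python, from cell import arm gives the robot as it stands.
- The arm moves only by the tool jog_arm, never from a script. Its argument "plan" is a list of rows, each a list of 5 numbers: the shift along the tool's x, y, z in mm, then the turn about the tool's z in rad, then the opening, from 0 (shut) to 1 (fully open). A call has 1 to 5 rows; each row shifts and turns the commanded pose from where the row before left it, along the tool's axes as they then stand; what a row does not reach is not made up. A row lasts 1/10 s, in which the tool goes at most 50 mm and 8.59 degrees, less where a joint would pass 70% of its speed; a pose out of reach is approached as far as the arm can. A call with a gripper value outside its range is refused whole. The fingers move at their own pace and stop on an object; the grip force is fixed at half the most. Time passes only in rows, so rows that do not move let the fingers close. It gives the time, the measured TCP pose, the force, the opening and the grip force at its end, in the units of the state.
- arm.read_state(): the state, without advancing time (a new reading comes with each control period).
- arm.camera(name): name is "scene" or "top"; returns a dict with "frame" (384x512x3 uint8, red, green, blue), "fx", "fy", "cx", "cy" (pixels), "k1" (the pictures are not rectified: a ray, as slopes to the right and down, at radius r is drawn at 1 + k1 r^2 times it, then the intrinsics apply), "extrinsics" (4x4, takes a point from world to camera coordinates). Camera axes: x right, y down, z forward; pixel columns grow to the right and rows downward; lengths in m; the calibration is good to about 2 mm. A picture is of the moment at which its call begins. There is no depth.
- arm.job_done(): hands the job in; it is judged then, once.
Trained networks look in a picture, given as the dict that the camera call returned (one of the last four; its "shot" number tells which), for a name from the list of things; names that differ only in an ending like _2 or _b are one class to them, and where a whole thing is asked for, a point or a joint stands for the part that bears it (a point fixed in the world has none). Each returns a list of dicts, best first, with "score" (0 to 1); they miss things now and then, are a little off and sometimes report something else, mostly with a low value. They report only what shows in the picture. A call takes as long as a camera call. They do not tell look-alikes from the thing itself.
- arm.boxes_of(picture, query): "box" ([left, top, width, height] in pixels, round what is visible of it).
- arm.pinpoint(picture, query): "point" ([column, row] in pixels: a listed point, or the origin of a listed thing).
The state is a dict: "time": time; "joints": joint angles; "dq": joint speeds; "effort": joint torques, N m; "position": TCP position; "tcp_rot": TCP orientation; "force": force on the tool from outside, world axes, zero at the start; "moment": the same for the moment, N m; "finger_gap": opening from 0.0 (shut) to 1.0 (fully open); "grasp_force": force on a finger pad.
Only numpy, scipy, OpenCV 4.12 (cv2) and the standard library are available. Lean on these libraries where they do the work, as an engineer would, in place of code of your own. Each camera call takes 0.05 s, during which the arm holds its last target. There are 200 camera calls.

## Task

Take the stirrer from its sloped rest and, with its blade down among the white balls close to the floor of the glass dish under the lamp, stir gently for two full turns, clockwise as seen from above, in a circle about midway between the dish's centre and its wall, beginning and ending at the side of the dish away from the lamp post. Then lay the stirrer back in the trough of its rest, handle up and blade end on the foot stop, and let go. Do not knock the lamp, keep all the balls in the dish, and leave the other things on the bench where they are.

Things in the scene. Friction and masses are not known exactly. Their poses are not given: they have to be found in the camera images.
- stirrer: hand stirrer, 220 mm, about 90 g: flat steel blade (16 mm wide along y, 6 thick along x, 34 long), round steel shaft 10 mm thick, square wooden handle 14 x 14 mm from 150 to 220 mm. Origin at the middle of the blade's end; z runs up the shaft to the handle. It starts lying in the trough of its rest, handle up
- stirrer_grip (a point): point in the wooden handle, 195 mm up the stirrer's z axis from the blade's end (25 mm below the top)
- rest: fixed sloped rest of the stirrer, standing on the table: grey foot plate 150 x 90 x 12 mm that carries the trough; origin on the table, straight below the trough's origin. The trough leans towards its -x, in its xz plane
- trough: narrow aluminium V trough, fixed to the rest, leaning 30 degrees from vertical. Origin 30 mm above the table on the foot stop, where the seated blade's end stands. z = the seated stirrer's axis, sloping up to the rest's -x. x = the way the V opens (up, towards the rest's +x), to lift the stirrer out. V walls 22 mm wide at 90 degrees hold the shaft from 55 to 130 mm along z; mouth 31 mm
- stand: fixed drying station: grey plate 230 x 170 x 14 mm (from 90 mm on its -x side to 140 mm on its +x side of the origin, which is on the table below the dish's centre); it carries the dish and, at 115 mm on its +x side, the lamp's post
- dish: open round glass dish fixed on the plate, outer radius 72 mm, inner 66 mm, rim 42 mm above its origin. Origin at the centre of its underside, 14 mm above the table; inner floor 4 mm above the origin. -x is the side away from the lamp post, +x the side next to it, z up. It holds eight white ceramic milling balls, 20 mm in diameter
- lamp: fixed drying lamp: steel post 14 mm thick, 340 mm high, 115 mm from the origin along +x; an arm at 315 mm carries an aluminium hood over the dish's centre, 90 mm across at its lower edge 236 mm above the table, narrowing upward; the bulb bulges 22 mm below that edge. Origin on the table below the dish's centre
- reagent_bottle: bystander: loose amber bottle, radius 32 mm, 140 mm high, origin at the middle of its base
- tip_rack: bystander: loose grey open rack 80 x 120 x 50 mm, origin at the middle of its base
- small_beaker: bystander: loose small glass beaker, radius 35 mm, 70 mm high, origin at the middle of its base
- ball0_center (a point): centre of one of the eight loose ceramic milling balls in the dish, 20 mm in diameter, 16 g
- ball1_center (a point): centre of one of the eight loose ceramic milling balls in the dish, 20 mm in diameter, 16 g
- ball2_center (a point): centre of one of the eight loose ceramic milling balls in the dish, 20 mm in diameter, 16 g
- ball3_center (a point): centre of one of the eight loose ceramic milling balls in the dish, 20 mm in diameter, 16 g
- ball4_center (a point): centre of one of the eight loose ceramic milling balls in the dish, 20 mm in diameter, 16 g
- ball5_center (a point): centre of one of the eight loose ceramic milling balls in the dish, 20 mm in diameter, 16 g
- ball6_center (a point): centre of one of the eight loose ceramic milling balls in the dish, 20 mm in diameter, 16 g
- ball7_center (a point): centre of one of the eight loose ceramic milling balls in the dish, 20 mm in diameter, 16 g
Mind the look-alikes: they are no part of the job. Of the things that look like the stirrer, the smallest one is meant. Several things have the shape of the rest; the one meant has the colours described above.

How it is judged:
By the outcome, as a careful person would: the job done as asked, in the order asked, and still so for the second after the job is handed in, with the robot touching nothing.
It also fails if it takes over 69 s, if anything falls off the work surface, if the arm or the gripper's body presses on something with over 40 N, if the wrist force passes 120 N, or if a joint passes its speed limit or range.

## Working session

There is one attempt and no reset: what is moved stays moved. The work goes in short steps, Python scripts to look and compute and a tool call to move; the robot and the scene stay as the last step left them, time stands still between calls to the robot, and variables do not carry over. Pictures are saved under pics/ and viewed, at most 12 in all, crops included, and the job is handed in when it is done.

Besides the shell and the picture viewer there is one more tool, called as name([rows], argument=value, ...), one row to a line, values as JSON. jog_arm: Moves the arm, as the interface text tells. Its arguments: {"type":"object","properties":{"plan":{"type":"array","items":{"type":"array","items":{"type":"number"}}}},"required":["plan"]}

```bash
mkdir -p pics; ls; python3 - <<'E'
from cell import arm
import cv2,json
print(arm.read_state())
for n in("scene","top"):
    p=arm.camera(n); cv2.imwrite(f"pics/{n}0.png",p["frame"][:,:,::-1])
    print({k:(v.tolist() if hasattr(v,'tolist') else v) for k,v in p.items() if k!="frame"})
    for q in["stirrer","stirrer_grip","rest","trough","stand","dish","lamp","reagent_bottle","tip_rack","small_beaker"]:
        print(q,[( [round(x) for x in d["point"]],round(d["score"],2)) for d in arm.pinpoint(p,q)][:4],[( [round(x) for x in d["box"]],round(d["score"],2)) for d in arm.boxes_of(p,q)][:4])
E
```

```text
pics
{'time': 0.0, 'joints': array([-1.33602107e+00,  3.14241273e-01, -4.80941608e-02,  1.21017919e+00,
        9.26711636e-06,  1.57079450e+00]), 'dq': array([-8.13169189e-04,  1.35532742e-03, -1.50887151e-05, -4.68195006e-04,
        4.50095745e-04, -2.29222287e-03]), 'effort': array([-1.91457337e-03, -5.39596546e+01,  3.39743543e+01,  1.93617895e-02,
        7.52240067e-05,  3.52561884e-06]), 'position': array([ 0.13944295, -0.58297617,  0.2304188 ]), 'tcp_rot': array([ 9.93117507e-01,  1.17119077e-01, -9.60195525e-05, -8.53779068e-04]), 'force': array([ 0.55722845, -0.60352411, -0.10411696]), 'moment': array([-1.82647583e-06,  3.56618244e-02,  4.94092846e-03]), 'grasp_force': 0.0, 'finger_gap': 1.0038976736366012}
{'fx': 369.8435326723765, 'fy': 369.8435326723765, 'cx': 253.24519159255743, 'cy': 188.953842489358, 'k1': 0.019452962800542963, 'extrinsics': [[-0.6657768878163801, 0.7461480819610934, 0.002043388195254863, 0.37091694030800887], [0.44795880768352486, 0.40189413402406327, -0.798632588651254, -0.11407399355766334], [-0.5967193999429629, -0.5307957656413902, -0.6018154309
[... 1707 characters left out ...]
)] [([148, 254, 78, 26], 0.85), ([284, 267, 83, 6], 0.77)]
rest [([316, 122], 0.85), ([158, 188], 0.64), ([297, 167], 0.57)] [([303, 111, 24, 36], 0.86), ([286, 152, 28, 48], 0.6)]
trough [([316, 116], 0.71)] [([314, 114, 10, 19], 0.67), ([293, 162, 15, 18], 0.5)]
stand [([210, 165], 0.64)] [([194, 147, 34, 36], 0.64), ([190, 105, 45, 88], 0.58), ([241, 211, 35, 25], 0.32)]
dish [([213, 168], 0.75)] [([193, 147, 34, 36], 0.8)]
lamp [] [([187, 105, 28, 61], 0.59)]
reagent_bottle [([351, 185], 0.62)] [([343, 171, 20, 20], 0.5)]
tip_rack [([258, 224], 0.78), ([354, 185], 0.52)] [([243, 207, 31, 31], 0.6)]
small_beaker [([257, 226], 0.34)] [([243, 212, 31, 24], 0.55), ([145, 178, 20, 18], 0.52)]
```

```bash
python3 - <<'E'
import cv2
for n,c in(("scene",(60,120,390,210)),("top",(120,90,270,202))):
    i=cv2.imread(f"pics/{n}0.png");x,y,w,h=c
    i=i[y:y+h,x:x+w]; i=cv2.resize(i,(800,int(800*h/w)),interpolation=cv2.INTER_CUBIC);cv2.imwrite(f"pics/{n}0c.png",i)
E
```

```text
(no output)
```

View pics/scene0c.png

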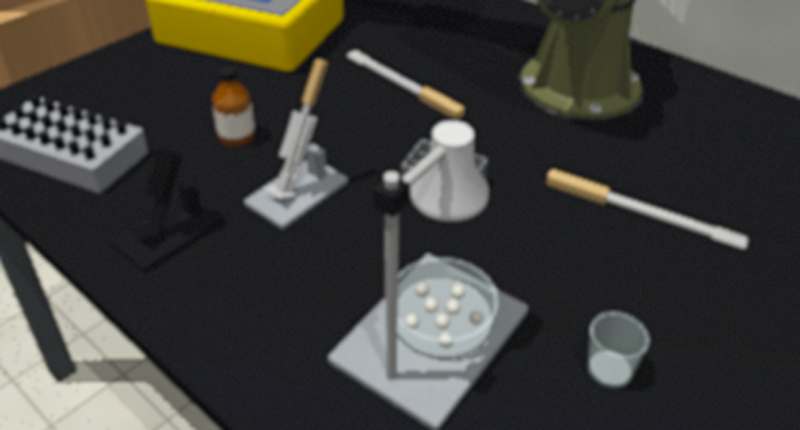

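View pics/top0c.png

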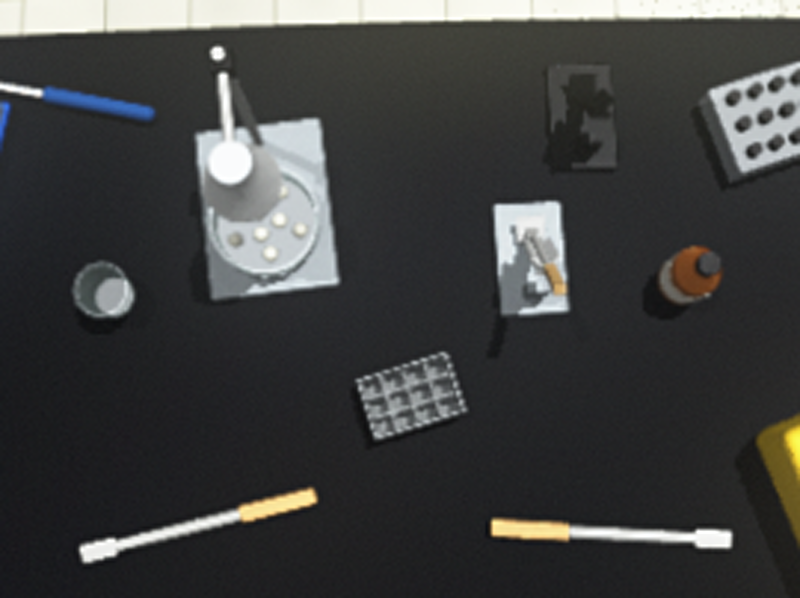

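The top view shows the stand and dish with the lamp post at the far side (+x). The true grey rest is at about (298,177), holding the small stirrer. There is a black look-alike rest, and the large stirrers lie on the table. Next I fit the poses.

```bash
cat > h.py <<'E'
import numpy as np, cv2
from scipy.optimize import least_squares
def proj(p,P):
    P=np.atleast_2d(P); E=np.array(p["extrinsics"]); c=P@E[:3,:3].T+E[:3,3]
    s=c[:,:2]/c[:,2:]; s=s*(1+p["k1"]*(s**2).sum(1,keepdims=True))
    return s*p["fx"]+[p["cx"],p["cy"]]
def plane(pose,pts):
    x,y,a=pose; pts=np.array(pts,float); c,s=np.cos(a),np.sin(a)
    return np.c_[x+c*pts[:,0]-s*pts[:,1], y+s*pts[:,0]+c*pts[:,1], pts[:,2]]
def stir(pose,s,off=0):  # points on seated stirrer axis, rest frame
    s=np.atleast_1d(s); return plane(pose,np.c_[-.5*s+.866*off,0*s,.03+.866*s+.5*off])
def handle(p,box):
    x,y,w,h=box; f=p["frame"][y:y+h,x:x+w].astype(int)
    m=(f[:,:,0]>110)&(f[:,:,0]-f[:,:,2]>45); v,u=np.nonzero(m); w=(f[:,:,0]-f[:,:,2])[m]
    return np.array([np.average(u,weights=w)+x,np.average(v,weights=w)+y]),len(u)
E
python3 - <<'E'
from h import *
from cell import arm
S=arm.camera("scene");T=arm.camera("top")
top=lambda L:np.array(L)/2.963+[120,90]-.33
sc=lambda L:np.array(L)/2.051+[60,120]-.25
hs=handle(S,(205,145,20,30)); ht=handle(T,(300,170,18,25)); print(hs,ht)
# stand: corners order (-.09,-.085),(-.09,.085),(.14,.085),(.14,-.085)
st=[(-.09,-.085,.014),(-.09,.085,.014),(.14,.085,.014),(.14,-.085,.014)]
stT=top([(338,284),(211,299),(196,132),(320,119)]); stS=sc([(430,255),(528,305),(437,415),(330,357)])
f=lambda q:np.r_[(proj(T,plane(q,st))-stT).ravel(),(proj(S,plane(q,st))-stS).ravel()*.7]
r=least_squares(f,[.6,.12,0],loss='soft_l1');print('stand',r.x,f(r.x).round(1)); qs=r.x
# rest corners unknown offset of plate -> free centre offset d along x
rT=top([(569,311),(502,316),(494,204),(560,201)])
def g(q):
    d=q[3]; c=[(d-.075,-.045,.012),(d-.075,.045,.012),(d+.075,.045,.012),(d+.075,-.045,.012)]
    return np.r_[(proj(T,plane(q[:3],c))-rT).ravel(),(proj(T,stir(q[:3],.185))-ht[0]).ravel()*2,(proj(S,stir(q[:3],.185))-hs[0]).ravel()*2]
for a0 in(0,):
    r=least_squares(g,[.6,-.12,a0,0],loss='soft_l1');print('rest',r.x,r.cost,g(r.x).round(1)); qr=r.x[:3]
np.save('q.npy',[qs,qr])
for n,p in(("scene",S),("top",T)):
    k=3; i=cv2.resize(p["frame"][:,:,::-1],None,fx=k,fy=k,interpolation=cv2.INTER_CUBIC)
    th=np.linspace(0,6.28,60)
    for C,col in((plane(qs,st+st[:1]),(0,0,255)),(plane(qs,np.c_[.072*np.cos(th),.072*np.sin(th),0*th+.056]),(0,255,0)),(plane(qs,[(.115,0,0),(.115,0,.34)]),(255,0,0)),(plane(qs,np.c_[.045*np.cos(th),.045*np.sin(th),0*th+.236]),(255,255,0)),
       (stir(qr,[0,.15,.22]),(0,0,255)),(plane(qr,[(a+r.x[3],b,.012) for a,b in((-.075,-.045),(-.075,.045),(.075,.045),(.075,-.045),(-.075,-.045))]),(0,255,0))):
        cv2.polylines(i,[(proj(p,C)*k+k/2).astype(int)],False,col,1)
    i=i[480:900,500:1000] if n=="scene" else i[300:620,540:1000]
    cv2.imwrite(f"pics/{n}1.png",i); globals()[n]=i
o=np.zeros((600,960,3),np.uint8); o[:420,:500]=scene[:,:]; o[:320,500:960]=top
cv2.imwrite("pics/ov.png",o[:440,:][:, :][:, :])
E
```

```text
(array([211.33935763, 156.86916806]), 132) (array([307.11083203, 183.8822606 ]), 40)
stand [0.65876815 0.1747189  0.09212189] [ 0.3  0.3  0.   0.4 -0.1  0.4  0.1 -0.3 -0.4 -0.6  0.8  0.4  0.1  4.
 -0.6 -0.3]
rest [ 0.64217974 -0.1738976   0.04243239 -0.03488959] 9.738016301626812 [ 0.7 -0.   0.5 -0.1  0.   0.2  0.2 -0.2  0.7 -0.4  3.9  7. ]
```

```bash
python3 -c "
import cv2
a=cv2.imread('pics/ov.png')
import numpy as np
cv2.imwrite('pics/ov.png',np.vstack([a[:,:500],np.pad(a[:320,500:],((0,0),(0,40),(0,0)))])[:1000])
i=cv2.imread('pics/ov.png');s=cv2.imread('pics/scene1.png');t=cv2.imread('pics/top1.png')
o=np.zeros((420,800,3),np.uint8);o[:,:400]=s[:,60:460];o[:320,400:]=t[:,:400];cv2.imwrite('pics/ov.png',o)"
```

```text
(no output)
```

View pics/ov.png

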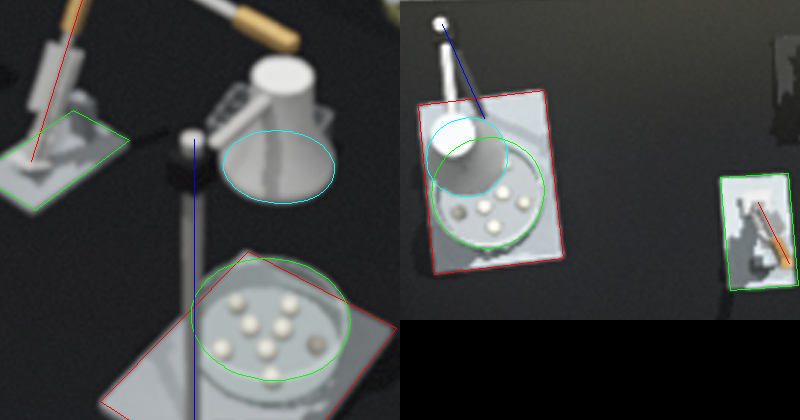

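```bash
python3 - <<'E'
from h import *
from cell import arm
S=arm.camera("scene");T=arm.camera("top")
def tri(a,b):
    f=lambda P:np.r_[(proj(S,P)-a).ravel(),(proj(T,P)-b).ravel()]
    r=least_squares(f,[.6,-.15,.15]);return r.x.round(4),r.fun.round(1)
for p,(x,y,w,h) in((S,(202,142,22,34)),(T,(298,168,18,28))):
    f=p["frame"][y:y+h,x:x+w].astype(int); m=((f[:,:,0]>100)&(f[:,:,0]-f[:,:,2]>35)).astype(np.uint8)
    n,l,s,c=cv2.connectedComponentsWithStats(m)
    k=1+np.argmax(s[1:,4]); print(s[k],c[k]+[x,y])
    v,u=np.nonzero(l==k); P=np.c_[u+x,v+y]; d=np.linalg.svd(P-P.mean(0),full_matrices=0)[2][0]; t=(P-P.mean(0))@d
    print('ends',P.mean(0)+d*t.min(),P.mean(0)+d*t.max())
    print('\n'.join(''.join(map(str,r)) for r in m))
q=np.load('q.npy')[1]
print(proj(S,stir(q,[0,.15,.185,.22])),proj(T,stir(q,[0,.15,.185,.22])))
for n in('stirrer_grip','trough','stirrer','rest'):
    print(n,[[[round(v,1) for v in d['point']] for d in arm.pinpoint(p,n)] for p in(S,T)])
print(tri([214,160.7],[306.8,183.8]), 'model185',stir(q,.185))
E
```

```text
[  5   6  12  23 131] [212.42748092 159.27480916]
ends [216.16122696 148.39864482] [208.66696067 170.22896507]
1111111111110000000000
1111111111100000000000
1111111111000000000000
1111111110000000000000
1111111100000000000000
1111111000000000000000
1111110000000100000000
1111100000011111000000
1111000000011111100000
1110000000011111100000
1100000000111111100000
1000000000111111000000
0000000000111111000000
0000000001111110000000
0000000001111110000000
0000000001111110000000
0000000011111100000000
0000000011111100000000
0000000011111100000000
0000000111111000000000
0000000111111000000000
0000000111111000000000
0000001111110000000000
0000001111110000000000
0000001111110000000000
0000011111100000000000
0000011111100000000000
0000011111100000000000
0000001111000000000000
0000000000000000000000
0000000000000000000000
0000000000000000000000
0000000000000000000000
0000000000000000000000
[ 6 11  7 11 43] [307.04651163 184.04651163]
ends [304.7474907  178.67978669] [309.1423799  188.93900668]
000000000000000000
000000000000000000
000000000000000000
000000000000000000
000000000000000000
000000
[... 488 characters left out ...]

 [213.2842137  160.35392559]
 [216.54828757 149.96291566]] [[299.14050218 166.94858375]
 [305.69551714 180.17360837]
 [307.44067854 183.70164117]
 [309.28119459 187.4256944 ]]
stirrer_grip [[[215.3, 157.0], [334.0, 209.0], [276.4, 169.0]], [[216.7, 255.6], [309.7, 185.0], [292.6, 268.3], [157.9, 188.0]]]
trough [[[195.5, 212.6], [131.3, 232.1]], [[317.7, 117.1], [297.6, 165.7], [297.7, 163.9]]]
stirrer [[[426.4, 241.2], [196.3, 213.5], [230.1, 146.6]], [[364.1, 274.3], [146.8, 277.1], [298.5, 166.5]]]
rest [[[133.7, 237.8], [198.6, 220.4]], [[294.6, 167.5], [311.8, 120.8]]]
(array([ 0.5493, -0.1754,  0.1898]), array([-0.1, -0. , -0.1,  0.1])) model185 [[ 0.549763   -0.17782142  0.19021   ]]
```

```bash
cat >> h.py <<'E'
def delta(st,target,yaw):
    x,y,z,w=st["tcp_rot"]; from scipy.spatial.transform import Rotation as R
    M=R.from_quat(st["tcp_rot"]).as_matrix(); cur=np.arctan2(M[1,0],M[0,0])
    print('pos',np.round(st["position"]*1000,1),'yaw',round(cur,4),'tilt',np.round(M[:2,2],4),'d_tool_mm',((np.array(target)-st["position"])@M*1000).round(1),'turn',round(cur-yaw,3),'t',st["time"])
E
python3 - <<'E'
from h import *
from cell import arm
S=arm.camera("scene");T=arm.camera("top")
q0=np.load('q.npy'); rT=np.array([(569,311),(502,316),(494,204),(560,201)])/2.963+[120,90]-.33
def g(q):
    d=q[3]; c=[(d-.075,-.045,.012),(d-.075,.045,.012),(d+.075,.045,.012),(d+.075,-.045,.012)]
    return np.r_[(proj(T,plane(q[:3],c))-rT).ravel(),(proj(T,stir(q[:3],.185))-[307.05,184.05]).ravel()*2,(proj(S,stir(q[:3],.185))-[212.8,159.8]).ravel()*2, (proj(S,stir(q[:3],0))-[196,213.2]).ravel(),(proj(T,stir(q[:3],0))-[298.3,166.3]).ravel()]
r=least_squares(g,[*q0[1],0]);print(r.x,r.fun.round(1)); q0[1]=r.x[:3]; np.save('q.npy',q0)
G=stir(q0[1],.207)[0]; print('grip',G)
delta(arm.read_state(),G+[0,0,.06],q0[1][2]); 
for n,s in(('reagent_bottle',1),('small_beaker',1)):print(n,[d['point'] for d in arm.pinpoint(T,n)][:2])
E
```

```text
[ 0.6423798  -0.17363972  0.04201251 -0.03508966] [ 0.6 -0.   0.4 -0.1 -0.1  0.2  0.2 -0.2  0.6 -0.8  1.   1.2  0.7  0.
  0.8  0.6]
grip [ 0.53897113 -0.17798674  0.209262  ]
pos [ 139.6 -583.5  231.3] yaw 0.2348 tilt [-0. -0.] d_tool_mm [ 482.8 -301.5  -38. ] turn 0.193 t 2.8
reagent_bottle [[350.5, 182.3]]
small_beaker [[157.2, 188.9]]
```

jog_arm([
  [0,0,-35,0,1],
  [0,0,-35,0,1],
  [40,-25,0,0,1],
  [40,-25,0,0,1],
  [40,-25,0,0,1],
])

```text
time: 3.4
position: [0.2396, -0.4819, 0.3016]
tcp_rot: [0.993, 0.116, 0.0, 0.0]
force: [1.3, 0.3, 0.1]
finger_gap: 1.001
grasp_force: 0.0
```

jog_arm([
  [40,-25,0,0,1],
  [40,-25,0,0,1],
  [40,-25,0,0,1],
  [40,-25,0,0,1],
  [40,-25,0,0,1],
])

```text
time: 3.9
position: [0.4054, -0.313, 0.3016]
tcp_rot: [0.993, 0.117, 0.0, 0.0]
force: [-0.2, -1.1, -0.0]
finger_gap: 1.001
grasp_force: 0.0
```

jog_arm([
  [40,-25,0,0,1],
  [40,-25,0,0,1],
  [40,-25,0,0,1],
  [40,-25,0,0,1],
  [0,0,0,0.1,1],
])

```text
time: 4.4
position: [0.54, -0.176, 0.3008]
tcp_rot: [0.998, 0.069, 0.001, -0.001]
force: [-0.5, -0.7, -0.8]
finger_gap: 1.002
grasp_force: 0.0
```

jog_arm([
  [0,0,0,0.093,1],
  [0,0,0,0,1],
  [0,0,0,0,1],
])

```text
time: 4.7
position: [0.5366, -0.1801, 0.3013]
tcp_rot: [1.0, 0.022, -0.0, -0.0]
force: [0.7, -0.5, 0.2]
finger_gap: 1.002
grasp_force: 0.0
```

```bash
python3 - <<'E'
from h import *
from cell import arm
q=np.load('q.npy')[1]
G=stir(q,.207)[0]; delta(arm.read_state(),G-[0,0,.019],q[2]); print(arm.read_state()['force'])
p=arm.camera("scene");P=arm.camera("top")
a=cv2.resize(p["frame"][100:230,150:280,::-1],(400,400),interpolation=2);b=cv2.resize(P["frame"][120:220,250:350,::-1],(400,400),interpolation=2)
cv2.imwrite("pics/g.png",np.hstack([a,b]))
E
```

```text
pos [ 536.6 -180.1  301.3] yaw 0.0439 tilt [-0.  0.] d_tool_mm [  2.5  -2.  111. ] turn 0.002 t 4.7
[ 0.73590627 -0.48994857  0.21039051]
```

View pics/g.png

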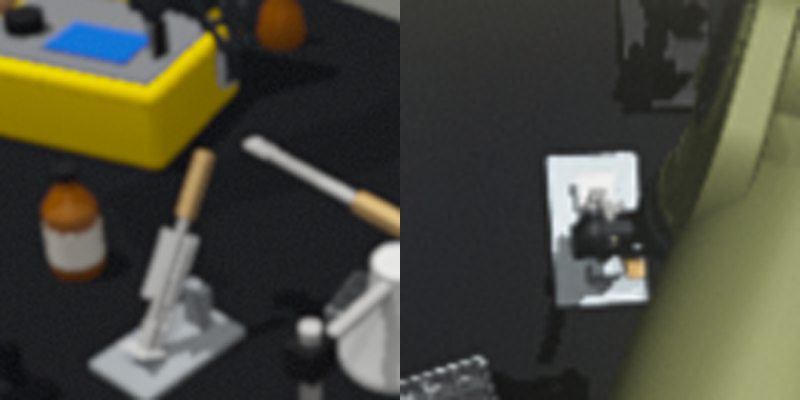

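jog_arm([
  [2.5,-2,30,0,1],
  [0,0,30,0,1],
  [0,0,30,0,1],
  [0,0,21,0,1],
  [0,0,0,0,1],
])

```text
time: 5.3
position: [0.5366, -0.1777, 0.1873]
tcp_rot: [1.0, 0.021, -0.003, -0.001]
force: [0.4, 0.9, 0.1]
finger_gap: 0.997
grasp_force: 0.0
```

jog_arm([
  [0,0,0,0,0.5],
  [0,0,0,0,0.4],
  [0,0,0,0,0.4],
  [0,0,0,0,0.4],
  [0,0,0,0,0.4],
])

```text
time: 5.8
position: [0.5394, -0.1781, 0.191]
tcp_rot: [1.0, 0.021, 0.001, 0.0]
force: [-0.4, -0.9, 0.4]
finger_gap: 0.399
grasp_force: 0.0
```

```bash
python3 - <<'E'
from h import *
from cell import arm
q=np.load('q.npy')[1]
G=stir(q,.207)[0]; s=arm.read_state();delta(s,G-[0,0,.019],q[2]); print(s['force'],s['finger_gap'])
p=arm.camera("scene")
cv2.imwrite("pics/g2.png",cv2.resize(p["frame"][120:230,160:270,::-1],(590,590),interpolation=2))
E
```

```text
pos [ 539.4 -178.1  191. ] yaw 0.0419 tilt [ 0.001  -0.0003] d_tool_mm [-0.4 -0.1  0.7] turn -0.0 t 5.8
[-0.41398946 -0.88765153  0.44108308] 0.39895338491605264
```

View pics/g2.png

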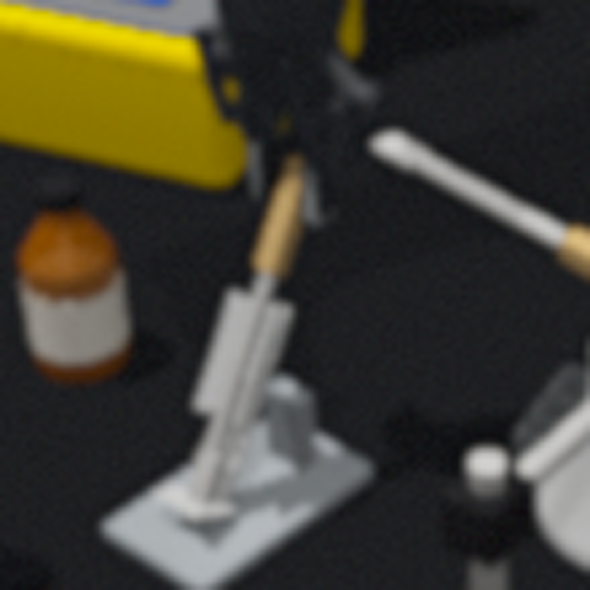

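The fingers straddle the top of the handle at about (290,180) in the crop, so I close.

jog_arm([
  [0,0,0,0,0.2],
  [0,0,0,0,0.1],
  [0,0,0,0,0],
  [0,0,0,0,0],
  [0,0,0,0,0],
])

```text
time: 6.35
position: [0.539, -0.1772, 0.1905]
tcp_rot: [1.0, 0.021, 0.0, -0.001]
force: [-1.9, 5.3, 4.8]
finger_gap: 0.155
grasp_force: 58.7
```

jog_arm([
  [0,0,0,0,0],
  [0,0,0,0,0],
])

```text
time: 6.55
position: [0.5389, -0.1772, 0.1905]
tcp_rot: [1.0, 0.021, 0.0, -0.001]
force: [-2.3, 5.1, 6.1]
finger_gap: 0.154
grasp_force: 58.7
```

jog_arm([
  [4,0,-2.5,0,0],
  [8,0,-4.5,0,0],
  [8,0,-4.5,0,0],
  [8,0,-4.5,0,0],
  [7,0,-4,0,0],
])

```text
time: 7.05
position: [0.5757, -0.1768, 0.2107]
tcp_rot: [1.0, 0.021, 0.001, 0.0]
force: [-0.2, 0.2, -0.9]
finger_gap: 0.154
grasp_force: 58.6
```

jog_arm([
  [0,0,-15,0,0],
  [0,0,-20,0,0],
  [0,0,-15,0,0],
  [0,0,0,0,0],
  [0,0,0,0,0],
])

```text
time: 7.55
position: [0.5747, -0.1766, 0.2602]
tcp_rot: [1.0, 0.021, 0.0, 0.0]
force: [0.4, 0.5, -1.3]
finger_gap: 0.156
grasp_force: 58.6
```

```bash
python3 - <<'E'
from h import *
from cell import arm
q=np.load('q.npy')
s=arm.read_state(); print(s['position'],s['force'],s['finger_gap'])
p=arm.camera("scene"); t=arm.camera("top")
d=s['position']-[.539,-.1775,.1905]
k=5.36;x0,y0=160,100
i=cv2.resize(p["frame"][y0:y0+110,x0:x0+110,::-1],(590,590),interpolation=2)
cv2.polylines(i,[((proj(p,stir(q[1],[0,.034,.15,.22])+d)-[x0,y0]+.5)*k).astype(int)],False,(0,0,255),1)
cv2.imwrite("pics/g3.png",i)
print(arm.pinpoint(p,"stirrer"),proj(p,stir(q[1],0)+d),arm.pinpoint(t,"stirrer"),proj(t,stir(q[1],0)+d))
E
```

```text
[ 0.57467925 -0.17662022  0.26015795] [ 0.43238685  0.53277132 -1.29518667] 0.1563810206132778
[{'point': [232.3, 145.9], 'score': 0.87}, {'point': [422.9, 240.7], 'score': 0.76}, {'point': [189.1, 200.3], 'score': 0.68}] [[186.18960033 201.98139774]] [{'point': [148.1, 278.1], 'score': 0.78}, {'point': [361.9, 270.2], 'score': 0.61}, {'point': [300.0, 156.0], 'score': 0.55}, {'point': [258.4, 226.2], 'score': 0.45}] [[300.74324764 153.63138487]]
```

View pics/g3.png

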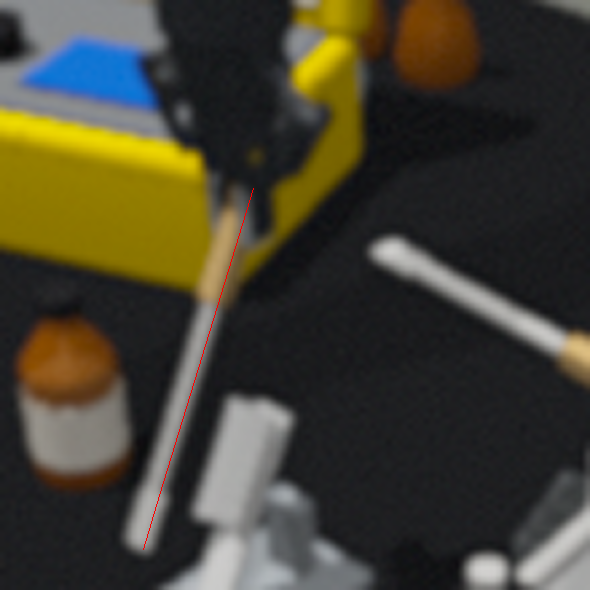

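The tip lies within about 1 px of the prediction. However, the gripper body would pass only 1–3 mm from the hood at the far side of the circle. I lay the stirrer back, move the grip a little higher and outward, and take it again.

jog_arm([
  [0,0,20,0,0],
  [0,0,20,0,0],
  [0,0,10,0,0],
  [0,0,0,0,0],
  [-7,0,4,0,0],
])

```text
time: 8.25
position: [0.5678, -0.177, 0.2068]
tcp_rot: [1.0, 0.021, 0.001, 0.0]
force: [-0.5, -0.2, -0.9]
finger_gap: 0.151
grasp_force: 58.5
```

jog_arm([
  [-8,0,4.5,0,0],
  [-8,0,4.5,0,0],
  [-7,0,4,0,0],
  [-5,0,3,0,0],
  [0,0,0,0,0],
])

```text
time: 8.75
position: [0.5394, -0.1774, 0.1908]
tcp_rot: [1.0, 0.021, 0.001, -0.001]
force: [1.7, 2.6, -1.3]
finger_gap: 0.155
grasp_force: 58.5
```

jog_arm([
  [0,0,0,0,0],
  [0,0,0,0,0.2],
  [0,0,0,0,0.4],
  [0,0,0,0,0.4],
  [0,0,0,0,0.4],
])

```text
time: 9.25
position: [0.5389, -0.1782, 0.1902]
tcp_rot: [1.0, 0.021, -0.0, 0.0]
force: [0.6, -0.9, 0.0]
finger_gap: 0.404
grasp_force: 0.0
```

jog_arm([
  [-4,0,-2.5,0,0.4],
  [-4,0,-2.5,0,0.4],
  [0,0,0,0,0.4],
  [0,0,0,0,0.4],
])

```text
time: 9.65
position: [0.531, -0.1784, 0.1956]
tcp_rot: [1.0, 0.021, 0.0, 0.0]
force: [0.7, -0.2, -0.8]
finger_gap: 0.399
grasp_force: 0.0
```

```bash
python3 - <<'E'
from h import *
from cell import arm
q=np.load('q.npy')
s=arm.read_state(); print(s['position'],s['force'])
p=arm.camera("scene"); k=5;x0,y0=160,120
i=cv2.resize(p["frame"][y0:y0+120,x0:x0+160,::-1],(800,600),interpolation=2)
cv2.polylines(i,[((proj(p,stir(q[1],[0,.034,.15,.22]))-[x0,y0]+.5)*k).astype(int)],False,(0,0,255),1)
th=np.linspace(0,6.28,60)
for r,z in((.045,.236),(.035,.26),(.025,.29)):
  cv2.polylines(i,[((proj(p,plane(q[0],np.c_[r*np.cos(th),r*np.sin(th),0*th+z]))-[x0,y0]+.5)*k).astype(int)],False,(255,255,0),1)
cv2.imwrite("pics/g4.png",i)
E
```

```text
[ 0.53103107 -0.17841756  0.19560587] [ 0.70959405 -0.16809096 -0.76550513]
```

View pics/g4.png

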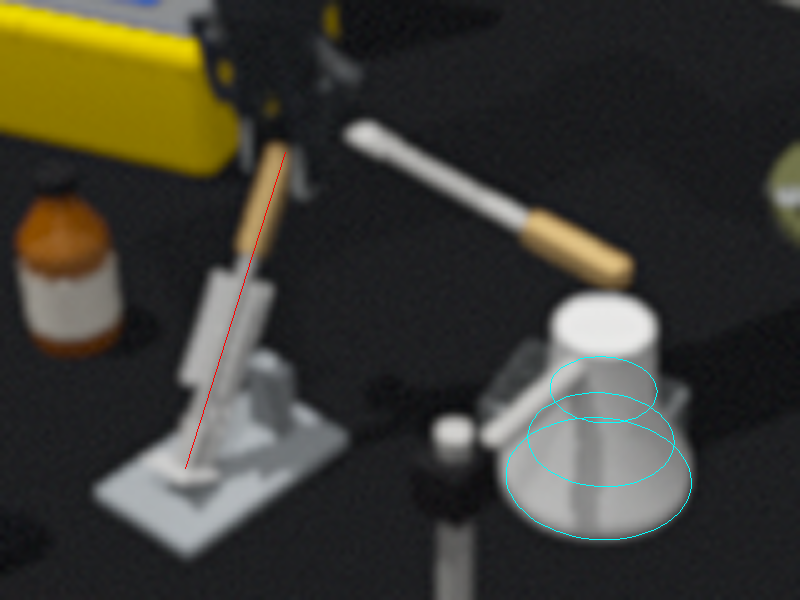

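Fingers still straddle the handle at about (272,150) in the crop, and the stirrer is seated. I close and lift.

jog_arm([
  [0,0,0,0,0.2],
  [0,0,0,0,0.1],
  [0,0,0,0,0],
  [0,0,0,0,0],
  [0,0,0,0,0],
])

```text
time: 10.2
position: [0.531, -0.1779, 0.1954]
tcp_rot: [1.0, 0.021, -0.0, -0.0]
force: [-1.8, 2.6, 2.8]
finger_gap: 0.151
grasp_force: 58.5
```

jog_arm([
  [0,0,0,0,0],
  [0,0,0,0,0],
])

```text
time: 10.4
position: [0.531, -0.178, 0.1953]
tcp_rot: [1.0, 0.021, -0.0, -0.0]
force: [-2.8, 3.3, 3.0]
finger_gap: 0.148
grasp_force: 58.6
```

jog_arm([
  [4,0,-2.5,0,0],
  [8,0,-4.5,0,0],
  [8,0,-4.5,0,0],
  [8,0,-4.5,0,0],
  [7,0,-4,0,0],
])

```text
time: 10.9
position: [0.5676, -0.1771, 0.2158]
tcp_rot: [1.0, 0.021, 0.001, 0.0]
force: [-0.9, -0.3, -0.7]
finger_gap: 0.151
grasp_force: 58.5
```

jog_arm([
  [0,0,-15,0,0],
  [0,0,-20,0,0],
  [0,0,-15,0,0],
  [0,0,0,-0.05,0],
  [0,0,0,0,0],
])

```text
time: 11.4
position: [0.5671, -0.177, 0.2661]
tcp_rot: [0.999, 0.046, 0.001, 0.0]
force: [-0.3, 0.0, -1.6]
finger_gap: 0.151
grasp_force: 58.5
```

```bash
python3 - <<'E'
from h import *
from cell import arm
q=np.load('q.npy')
s=arm.read_state(); delta(s,[.5159,.1615,.2656],q[0][2])
E
```

```text
pos [ 567.1 -177.   266.1] yaw 0.0922 tilt [ 0.0017 -0.0005] d_tool_mm [-1.980e+01 -3.418e+02  2.000e-01] turn 0.0 t 11.4
```

jog_arm([
  [-2,-20,0,0,0],
  [-2,-34,0,0,0],
  [-2,-34,0,0,0],
  [-2,-34,0,0,0],
  [-2,-34,0,0,0],
])

```text
time: 11.9
position: [0.5416, -0.0212, 0.2649]
tcp_rot: [0.999, 0.045, -0.0, -0.0]
force: [0.5, 0.0, -1.3]
finger_gap: 0.149
grasp_force: 58.6
```

jog_arm([
  [-2,-34,0,0,0],
  [-2,-34,0,0,0],
  [-2,-34,0,0,0],
  [-2,-34,0,0,0],
  [-1,-30,0,0,0],
])

```text
time: 12.4
position: [0.5214, 0.0975, 0.2664]
tcp_rot: [0.997, 0.08, -0.002, -0.02]
force: [0.6, 0.7, -0.5]
finger_gap: 0.149
grasp_force: 58.6
```

jog_arm([
  [-1,-20,0,0,0],
  [0,0,5,0,0],
  [0,0,0,0,0],
  [0,0,0,0,0],
])

```text
time: 12.8
position: [0.519, 0.1065, 0.262]
tcp_rot: [0.996, 0.086, -0.003, -0.024]
force: [0.1, -0.4, -0.6]
finger_gap: 0.149
grasp_force: 58.6
```

```bash
python3 - <<'E'
from h import *
from cell import arm
q=np.load('q.npy')
s=arm.read_state(); delta(s,[.5159,.1615,.2505],q[0][2])
u=np.array([np.cos(q[0][2]),np.sin(q[0][2]),0])
L=np.array([s['position']+.1115*u*(1-k)+[0,0,-.1656*(1-k)] for k in(0,.5,1)])
o=[]
for n,(x0,y0) in(("scene",(225,170)),("top",(180,120))):
  p=arm.camera(n); k=5.7
  i=cv2.resize(p["frame"][y0:y0+100,x0:x0+70,::-1],(399,570),interpolation=2)
  cv2.polylines(i,[((proj(p,L)-[x0,y0]+.5)*k).astype(int)],False,(0,0,255),1)
  th=np.linspace(0,6.28,60)
  cv2.polylines(i,[((proj(p,plane(q[0],np.c_[.069*np.cos(th),.069*np.sin(th),0*th+.056]))-[x0,y0]+.5)*k).astype(int)],False,(0,255,0),1)
  o.append(i)
cv2.imwrite("pics/g5.png",np.hstack(o))
E
```

```text
pos [519.  106.5 262. ] yaw 0.1729 tilt [-0.0093  0.047 ] d_tool_mm [  6.5 -54.1  14.1] turn 0.081 t 12.8
```

View pics/g5.png

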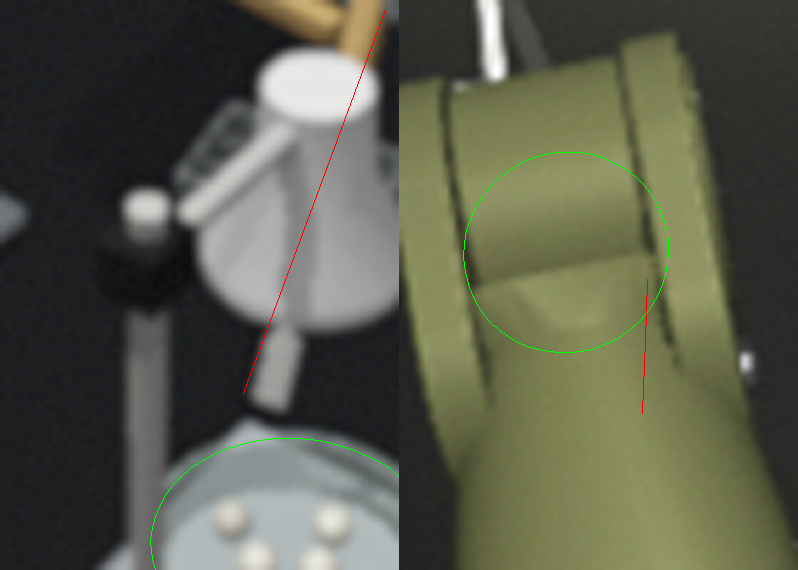

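```bash
python3 - <<'E'
from cell import arm
s=arm.read_state(); print(s['joints'].round(3),s['dq'].round(3),s['effort'].round(2),s['force'],s['moment'],s['time'])
E
```

```text
[ 0.172  0.171 -0.161  1.24   0.048  3.141] [ 0.    -0.001  0.002  0.002  0.002  0.002] [  0.07 -45.67  34.6   -0.06   0.22  -0.  ] [ 0.2219511   0.44303001 -1.07171603] [-0.10099944  0.06305969 -0.00132694] 12.9
```

Joint 6 is at its limit (3.14). Since q6 = q1 + π − yaw, I need a larger yaw. I turn the tool and see how the commanded pose stands.

jog_arm([
  [0,0,0,-0.1,0],
  [0,0,0,-0.1,0],
  [0,0,0,0,0],
  [0,0,0,0,0],
])

```text
time: 13.3
position: [0.5191, 0.1069, 0.2624]
tcp_rot: [0.983, 0.184, 0.0, -0.024]
force: [0.1, -0.1, -1.1]
finger_gap: 0.146
grasp_force: 58.7
```

```bash
python3 - <<'E'
from h import *
from cell import arm
s=arm.read_state(); delta(s,[.5,.1,.26],.4); print(s['joints'].round(3),s['tcp_rot'])
E
```

```text
pos [519.1 106.9 262.4] yaw 0.371 tilt [-0.0087  0.0475] d_tool_mm [-20.4  -0.4   2.3] turn -0.029 t 13.3
[ 0.173  0.171 -0.161  1.24   0.048  2.943] [ 9.82540198e-01  1.84478066e-01  1.13450038e-04 -2.41368718e-02]
```

```bash
cat >> h.py <<'E'
from scipy.spatial.transform import Rotation as R
def clear(TCP,M,C):  # min horizontal distance body (76x85) to hood cone by height
    best=9
    for hh in np.linspace(.073,.13,20):
        for X in np.linspace(-.038,.038,9):
            for Y in np.linspace(-.0425,.0425,9):
                P=TCP+M@np.array([X,Y,-hh]); r=np.interp(P[2],[.236,.262,.29,.33],[.045,.041,.027,.027])
                best=min(best,np.hypot(*(P[:2]-C))-r)
    return best
E
python3 - <<'E'
from h import *
from cell import arm
q=np.load('q.npy'); C=q[0][:2]; a=q[0][2]
s=arm.read_state(); M=R.from_quat(s['tcp_rot']).as_matrix()
S=arm.camera("scene"); v=np.array([.1115,0,.1656])
M0=R.from_quat([.996,.086,-.003,-.024]).as_matrix(); print('check tip', proj(S,np.array([.519,.1065,.262])+M0@v),'seen 272.2,239.7')
cur=.371
for yaw in(.371,.42,.471):
    Mt=M@R.from_euler('z',-(yaw-cur)).as_matrix()
    up=-(Mt@v)/np.linalg.norm(v); lean=np.degrees(np.arccos(up[2]))
    cen=np.r_[C,.026]; ux=Mt[:,0]*[1,1,0]; cen=cen-.002*ux/np.linalg.norm(ux)
    tc=cen-Mt@v
    pts=[tc+Mt@(.030*np.array([np.cos(t),np.sin(t),0])) for t in np.radians(np.arange(-180,180,9))]
    print(yaw,'lean',lean,'center TCP',tc,'clear',min(clear(p,Mt,C) for p in pts),'q1max',max(np.arctan2(p[1],p[0]) for p in pts),'tipz',[round((p+Mt@v)[2],4) for p in pts[::10]])
    st=tc+Mt@(.030*np.array([np.cos(np.radians(-162)),np.sin(np.radians(-162)),0])); az=st+Mt@v
    print(' start tip az in stand deg',np.degrees(np.arctan2(*(az[:2]-C)[::-1])-a),'delta tool from now after turn',((st-s['position'])@Mt*1000).round(1))
E
```

```text
check tip [[272.43238201 240.78961132]] seen 272.2,239.7
0.371 lean 34.56999013462265 center TCP [0.5544312  0.12571264 0.19038923] clear 0.007897629617004423 q1max 0.27560492464693226 tipz [np.float64(0.0257), np.float64(0.0274), np.float64(0.0263), np.float64(0.0246)]
 start tip az in stand deg -180.89370799676124 delta tool from now after turn [ 10.5 -10.5  72.5]
0.42 lean 34.700062400494005 center TCP [0.55657346 0.12058759 0.19013164] clear 0.008393789136968838 q1max 0.26600506421895215 tipz [np.float64(0.0257), np.float64(0.0274), np.float64(0.0263), np.float64(0.0246)]
 start tip az in stand deg -178.08941834371691 delta tool from now after turn [10.4 -3.1 72.5]
0.471 lean 34.833354165398006 center TCP [0.55906729 0.11537149 0.1898668 ] clear 0.008903089559418736 q1max 0.255935480994778 tipz [np.float64(0.0256), np.float64(0.0274), np.float64(0.0264), np.float64(0.0246)]
 start tip az in stand deg -175.1706995640681 delta tool from now after turn [ 9.9  4.7 72.5]
```

```bash
python3 - <<'E'
from h import *
from cell import arm
q=np.load('q.npy'); S=arm.camera("scene")
T=dict(fx=351.27485087368683,cx=256.80813542573924,cy=191.67664962982656,k1=-0.10724646483780947,extrinsics=[[-0.02790939135324321,-0.9995843474325542,0.007224835093346474,0.009019066300327396],[-0.9900425839392725,0.026643917303887512,-0.138223672565707,0.548101291350158],[0.13797372163256189,-0.011010632976270751,-0.9903746857125955,1.306638834701801],[0,0,0,1]])
C=q[0][:2];a=q[0][2];A=np.array([[np.cos(a),np.sin(a)],[-np.sin(a),np.cos(a)]])
def back(p,u):
    r=least_squares(lambda X:(proj(p,np.r_[X,.028])-u).ravel(),[.65,.17]); return (A@(r.x-C)*1000).round(1)
for px in[(270,253),(235,239),(261,233),(279,219),(300,229),(282,190)]: print('top',back(T,np.array(px)/2.963+[120,90]-.33))
for px in[(421,288),(458,290),(431,304),(453,306),(412,320),(441,320),(476,317),(446,340)]: print('scene',back(S,np.array(px)/2.051+[60,120]-.25))
E
```

```text
top [-39.4  -0.2]
top [-15.2  43.7]
top [-11.3   8.9]
top [  4.5 -16.6]
top [-12.2 -42.7]
top [ 43.1 -24.5]
scene [-16.4 -48.3]
scene [-44.1  -4.9]
scene [ -0.9 -20.8]
scene [-15.8   5.2]
scene [ 37.  -25.6]
scene [13.9  5.5]
scene [-18.3  40.3]
scene [37.4 29. ]
```

Balls in the stand frame, in mm, include one at (-41,-2), right at the start point. I lower the blade into the gap about 36° before it and lead in from there.

jog_arm([
  [10.5,8,0,0,0],
  [0,0,15,0,0],
  [0,0,15,0,0],
  [0,0,15,0,0],
  [0,0,0,0,0],
])

```text
time: 13.9
position: [0.5307, 0.1053, 0.2151]
tcp_rot: [0.982, 0.185, -0.002, -0.024]
force: [-0.7, -1.1, -0.4]
finger_gap: 0.146
grasp_force: 58.6
```

jog_arm([
  [0,0,6,0,0],
  [0,0,6,0,0],
  [0,0,6,0,0],
  [0,0,5,0,0],
  [0,0,4.5,0,0],
])

```text
time: 14.4
position: [0.5311, 0.1071, 0.1894]
tcp_rot: [0.982, 0.186, 0.0, -0.024]
force: [-0.1, 0.3, -0.5]
finger_gap: 0.149
grasp_force: 58.6
```

jog_arm([
  [0,0,0,0,0],
  [0,0,0,0,0],
])

```text
time: 14.6
position: [0.5311, 0.1071, 0.1897]
tcp_rot: [0.982, 0.186, 0.0, -0.024]
force: [0.9, -0.8, -0.6]
finger_gap: 0.149
grasp_force: 58.6
```

```bash
python3 - <<'E'
from h import *
from cell import arm
q=np.load('q.npy');C=q[0][:2];a=q[0][2]
s=arm.read_state(); M=R.from_quat(s['tcp_rot']).as_matrix(); t=s['position']+M@[.1115,0,.1656]
d=t[:2]-C; print('tip stand',(np.array([[np.cos(a),np.sin(a)],[-np.sin(a),np.cos(a)]])@d*1000).round(1),'z',t[2],s['force'],s['moment'],s['joints'].round(2),s['time'])
p=arm.camera("scene");x0,y0=225,150;k=5.7
i=cv2.resize(p["frame"][y0:y0+100+50,x0:x0+100,::-1],(400,600),interpolation=2)
cv2.imwrite("pics/g6.png",i)
E
```

```text
tip stand [-27.  -16.6] z 0.02530546507561321 [ 0.86800747 -0.79511305 -0.57484759] [-0.04717768  0.04705789 -0.05307141] [ 0.17  0.23 -0.26  1.09  0.05  2.94] 14.6
```

View pics/g6.png

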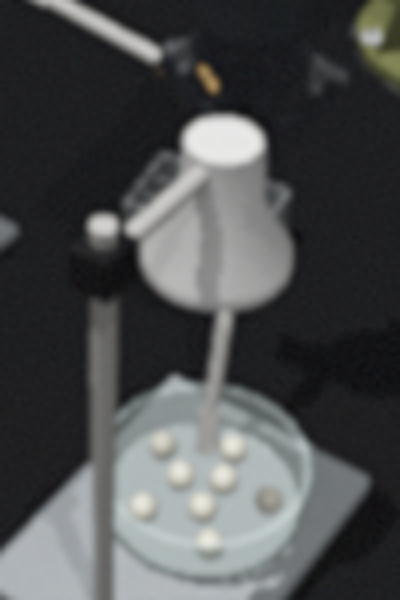

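The blade stands between the balls at (208,440) and all eight are in the dish. Now I lead in and stir the first half turn.

jog_arm([
  [-1.1,-4.6,0,0,0],
  [-0.4,-4.7,0,0,0],
  [0.4,-4.7,0,0,0],
  [1.1,-4.6,0,0,0],
  [1.8,-4.4,0,0,0],
])

```text
time: 15.15
position: [0.5243, 0.1296, 0.1909]
tcp_rot: [0.982, 0.186, 0.0, -0.024]
force: [0.0, 0.4, -1.1]
finger_gap: 0.152
grasp_force: 58.7
```

jog_arm([
  [2.5,-4.0,0,0,0],
  [3.1,-3.6,0,0,0],
  [3.6,-3.1,0,0,0],
  [4.0,-2.5,0,0,0],
  [4.4,-1.8,0,0,0],
])

```text
time: 15.65
position: [0.5356, 0.1498, 0.1917]
tcp_rot: [0.982, 0.186, 0.0, -0.024]
force: [-0.3, 0.8, -1.5]
finger_gap: 0.149
grasp_force: 58.7
```

jog_arm([
  [4.6,-1.1,0,0,0],
  [4.7,-0.4,0,0,0],
  [4.7,0.4,0,0,0],
  [4.6,1.1,0,0,0],
  [4.4,1.8,0,0,0],
])

```text
time: 16.15
position: [0.5578, 0.1562, 0.1918]
tcp_rot: [0.982, 0.186, 0.0, -0.024]
force: [0.0, -0.3, -1.4]
finger_gap: 0.149
grasp_force: 58.6
```

```bash
cat > tip.py <<'E'
from h import *
from cell import arm
q=np.load('q.npy');C=q[0][:2];a=q[0][2]
s=arm.read_state(); M=R.from_quat(s['tcp_rot']).as_matrix(); t=s['position']+M@[.1115,0,.1656]
d=np.array([[np.cos(a),np.sin(a)],[-np.sin(a),np.cos(a)]])@(t[:2]-C)*1000; print('tip stand',d.round(1),'r',np.hypot(*d).round(1),'az',np.degrees(np.arctan2(d[1],d[0])).round(),'z',t[2].round(4),s['force'].round(1),s['moment'].round(2),'q6',s['joints'][5].round(3),'clear',round(clear(s['position'],M,C),4),s['time'],M[:2,2].round(4))
E
python3 tip.py
```

```text
tip stand [ 4.1 29.8] r 30.1 az 82.0 z 0.0274 [ 0.  -0.3 -1.4] [-0.09  0.06  0.01] q6 3.013 clear 0.0237 16.15 [-0.0088  0.0475]
```

jog_arm([
  [4.0,2.5,0.5,0,0],
  [3.6,3.1,0.5,0,0],
  [3.1,3.6,0.5,0,0],
  [2.5,4.0,0.5,0,0],
  [1.8,4.4,0,0,0],
])

```text
time: 16.65
position: [0.578, 0.1451, 0.1889]
tcp_rot: [0.982, 0.186, -0.0, -0.024]
force: [-0.3, -0.6, -1.0]
finger_gap: 0.149
grasp_force: 58.6
```

jog_arm([
  [1.1,4.6,0,0,0],
  [0.4,4.7,0,0,0],
  [-0.4,4.7,0,0,0],
  [-1.1,4.6,0,0,0],
  [-1.8,4.4,0,0,0],
])

```text
time: 17.15
position: [0.5844, 0.1229, 0.188]
tcp_rot: [0.982, 0.186, 0.0, -0.024]
force: [0.1, 0.7, -0.1]
finger_gap: 0.148
grasp_force: 58.6
```

jog_arm([
  [-2.5,4.0,0,0,0],
  [-3.1,3.6,0,0,0],
  [-3.6,3.1,0,0,0],
  [-4.0,2.5,0,0,0],
  [-4.4,1.8,0,0,0],
])

```text
time: 17.65
position: [0.5736, 0.1028, 0.1873]
tcp_rot: [0.982, 0.186, 0.0, -0.024]
force: [1.2, -0.1, -0.8]
finger_gap: 0.15
grasp_force: 58.7
```

jog_arm([
  [-4.6,1.1,0,0,0],
  [-4.7,0.4,0,0,0],
  [-4.7,-0.4,0,0,0],
  [-4.6,-1.1,0,0,0],
  [-4.4,-1.8,0,0,0],
])

```text
time: 18.15
position: [0.551, 0.0964, 0.187]
tcp_rot: [0.982, 0.186, 0.0, -0.024]
force: [0.3, -0.1, -0.5]
finger_gap: 0.149
grasp_force: 58.8
```

jog_arm([
  [-4.0,-2.5,0,0,0],
  [-3.6,-3.1,0,0,0],
  [-3.1,-3.6,0,0,0],
  [-2.5,-4.0,0,0,0],
  [-1.8,-4.4,0,0,0],
])

```text
time: 18.65
position: [0.5306, 0.1074, 0.1876]
tcp_rot: [0.982, 0.186, -0.0, -0.024]
force: [0.1, -0.3, -0.8]
finger_gap: 0.15
grasp_force: 58.7
```

```bash
python3 tip.py
```

```text
tip stand [-27.5 -16.3] r 32.0 az -149.0 z 0.0232 [ 0.1 -0.3 -0.8] [-0.07 -0.05 -0.02] q6 2.938 clear 0.0656 18.65 [-0.0091  0.0474]
```

jog_arm([
  [-1.1,-4.6,0,0,0],
  [-0.4,-4.7,0,0,0],
  [0.4,-4.7,0,0,0],
  [1.1,-4.6,0,0,0],
  [1.8,-4.4,0,0,0],
])

```text
time: 19.15
position: [0.5243, 0.1296, 0.1888]
tcp_rot: [0.982, 0.186, 0.0, -0.024]
force: [-0.2, -0.1, -1.1]
finger_gap: 0.151
grasp_force: 58.7
```

jog_arm([
  [2.5,-4.0,0,0,0],
  [3.1,-3.6,0,0,0],
  [3.6,-3.1,0,0,0],
  [4.0,-2.5,0,0,0],
  [4.4,-1.8,0,0,0],
])

```text
time: 19.65
position: [0.5355, 0.1499, 0.1897]
tcp_rot: [0.982, 0.186, 0.0, -0.024]
force: [0.5, -0.7, -0.6]
finger_gap: 0.144
grasp_force: 58.7
```

jog_arm([
  [4.6,-1.1,0,0,0],
  [4.7,-0.4,0,0,0],
  [4.7,0.4,0,0,0],
  [4.6,1.1,0,0,0],
  [4.4,1.8,0,0,0],
])

```text
time: 20.15
position: [0.5578, 0.1563, 0.1898]
tcp_rot: [0.982, 0.186, 0.0, -0.024]
force: [-0.2, -0.6, -1.2]
finger_gap: 0.149
grasp_force: 58.7
```

jog_arm([
  [4.0,2.5,0,0,0],
  [3.6,3.1,0,0,0],
  [3.1,3.6,0,0,0],
  [2.5,4.0,0,0,0],
  [1.8,4.4,0,0,0],
])

```text
time: 20.65
position: [0.578, 0.1451, 0.1891]
tcp_rot: [0.982, 0.186, 0.0, -0.024]
force: [-0.1, -0.0, -0.6]
finger_gap: 0.149
grasp_force: 58.7
```

jog_arm([
  [1.1,4.6,0,0,0],
  [0.4,4.7,0,0,0],
  [-0.4,4.7,0,0,0],
  [-1.1,4.6,0,0,0],
  [-1.8,4.4,0,0,0],
])

```text
time: 21.15
position: [0.5844, 0.1229, 0.188]
tcp_rot: [0.982, 0.186, 0.0, -0.024]
force: [0.1, -0.2, -0.8]
finger_gap: 0.155
grasp_force: 58.7
```

jog_arm([
  [-2.5,4.0,0,0,0],
  [-3.1,3.6,0,0,0],
  [-3.6,3.1,0,0,0],
  [-4.0,2.5,0,0,0],
  [-4.4,1.8,0,0,0],
])

```text
time: 21.65
position: [0.5732, 0.1026, 0.1871]
tcp_rot: [0.982, 0.186, 0.0, -0.024]
force: [-0.5, -0.2, -1.0]
finger_gap: 0.148
grasp_force: 58.7
```

jog_arm([
  [-4.6,1.1,0,0,0],
  [-4.7,0.4,0,0,0],
  [-4.7,-0.4,0,0,0],
  [-4.6,-1.1,0,0,0],
  [-4.4,-1.8,0,0,0],
])

```text
time: 22.15
position: [0.551, 0.0962, 0.187]
tcp_rot: [0.982, 0.186, 0.0, -0.024]
force: [-0.6, 0.5, -0.9]
finger_gap: 0.149
grasp_force: 58.7
```

jog_arm([
  [-4.0,-2.5,0,0,0],
  [-3.6,-3.1,0,0,0],
  [-3.1,-3.6,0,0,0],
  [-2.5,-4.0,0,0,0],
  [-1.8,-4.4,0,0,0],
])

```text
time: 22.65
position: [0.5307, 0.1074, 0.1877]
tcp_rot: [0.982, 0.186, 0.0, -0.024]
force: [-0.2, -0.1, -0.5]
finger_gap: 0.15
grasp_force: 58.7
```

jog_arm([
  [-1.1,-4.6,0,0,0],
  [-0.4,-4.7,0,0,0],
  [0.4,-4.7,0,0,0],
  [1.1,-4.6,0,0,0],
  [1.8,-4.4,0,0,0],
])

```text
time: 23.15
position: [0.5243, 0.1297, 0.1888]
tcp_rot: [0.982, 0.186, 0.0, -0.024]
force: [0.1, -0.3, -0.8]
finger_gap: 0.149
grasp_force: 58.7
```

jog_arm([
  [0,0,0,0,0],
  [0,0,0,0,0],
])

```text
time: 23.35
position: [0.5244, 0.1293, 0.1887]
tcp_rot: [0.982, 0.186, 0.0, -0.024]
force: [0.1, 0.1, -2.0]
finger_gap: 0.149
grasp_force: 58.7
```

```bash
python3 tip.py
```

```text
tip stand [-31.6   6.1] r 32.2 az 169.0 z 0.0243 [ 0.1  0.1 -2. ] [-0.07  0.07  0.03] q6 2.98 clear 0.0634 23.35 [-0.0089  0.0474]
```

jog_arm([
  [0,0,-5,0,0],
  [0,0,-12,0,0],
  [0,0,-20,0,0],
  [0,0,-20,0,0],
  [0,0,-19,0,0],
])

```text
time: 23.85
position: [0.5253, 0.1254, 0.2667]
tcp_rot: [0.982, 0.186, 0.001, -0.024]
force: [0.2, -0.7, -1.2]
finger_gap: 0.152
grasp_force: 58.6
```

```bash
python3 tip.py; cat > place.py <<'E'
from h import *
from cell import arm
from scipy.optimize import least_squares
import sys
q=np.load('q.npy')[1]; v=np.array([.1115,0,.1656])
# stirrer frame in the tool at grasp: tool yaw .042, pointing down
M0=R.from_euler('z',.042).as_matrix()@np.diag([1,-1,-1.]); ax0=M0.T@(stir(q,1)[0]-stir(q,0)[0])
s=arm.read_state(); M=R.from_quat(s['tcp_rot']).as_matrix(); want=stir(q,1)[0]-stir(q,0)[0]
tip0=np.array([*stir(q,0)[0]]); g=np.array([.531,-.178,.1953]); v=M0.T@(tip0-g)
f=lambda t:M@R.from_euler('z',t[0]).as_matrix()@ax0-want
t=least_squares(f,[.3]).x[0]; Mt=M@R.from_euler('z',t).as_matrix()
print('turn',round(t,4),'axis err deg',np.degrees(np.linalg.norm(f([t]))).round(2),'v',v.round(4))
u=np.array([.866*np.cos(q[2]),.866*np.sin(q[2]),.5])
for n,o in(('seat',0*u),('out40',.04*u),('high',.04*u+[0,0,.05])):
    T=tip0+o-Mt@v; d=T-s['position']
    print(n,T.round(4),'in tool now',(d@M*1000).round(1),'in tool after turn',(d@Mt*1000).round(1))
print('axis out',(u@Mt).round(3)*10,'world up',(Mt.T@[0,0,1]).round(3))
E
python3 place.py
python3 - <<'E'
import sys; sys.path.insert(0,'.')
from cell import arm; import cv2
p=arm.camera("scene"); cv2.imwrite("pics/g7.png",cv2.resize(p["frame"][150:300,215:335,::-1],(480,600),interpolation=2))
E
```

```text
tip stand [-30.9   2.1] r 31.0 az 176.0 z 0.1025 [ 0.2 -0.7 -1.2] [-0.11  0.01  0.05] q6 2.973 clear 0.078 23.85 [-0.0077  0.0478]
turn 0.4138 axis err deg 0.44 v [0.1115 0.0003 0.1653]
seat [ 0.5323 -0.1768  0.1962] in tool now [-104.4  286.8   55.9] in tool after turn [ 19.7 304.6  55.9]
out40 [ 0.5669 -0.1753  0.2162] in tool now [-71.5 297.2  35.8] in tool after turn [ 54.1 300.8  35.8]
high [ 0.5669 -0.1753  0.2662] in tool now [-70.9 294.8 -14.2] in tool after turn [ 53.6 298.4 -14.2]
axis out [ 8.58 -0.95 -5.04] world up [-0.01  -0.047 -0.999]
```

View pics/g7.png

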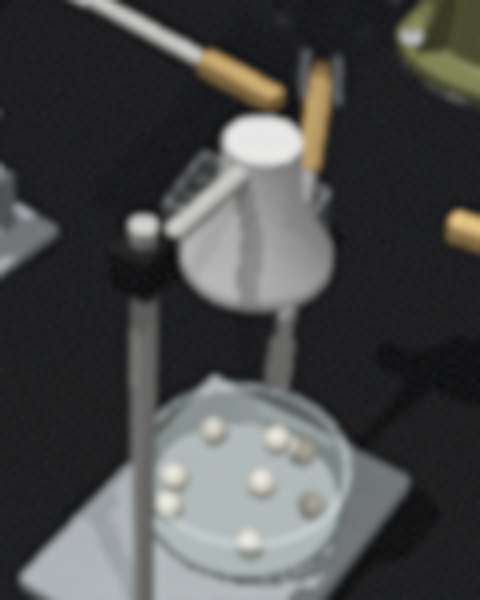

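All eight balls are in the dish after stirring, and the blade is clear above the rim. I carry the stirrer back to the rest.

jog_arm([
  [0,0,-14,0,0],
  [-5,20,0,0,0],
  [-8,33,0,0,0],
  [-8,33,0,0,0],
  [-8,33,0,0,0],
])

```text
time: 24.4
position: [0.5418, 0.0024, 0.2732]
tcp_rot: [0.982, 0.186, 0.001, -0.024]
force: [0.5, 0.4, -1.3]
finger_gap: 0.145
grasp_force: 58.7
```

jog_arm([
  [-8,33,0,0,0],
  [-8,33,0,0,0],
  [-8,33,0,0,0],
  [-8,33,0,0,0],
  [-8,33,0,0,0],
])

```text
time: 24.9
position: [0.5647, -0.166, 0.2649]
tcp_rot: [0.982, 0.186, 0.0, -0.024]
force: [0.7, -0.5, -0.8]
finger_gap: 0.147
grasp_force: 58.7
```

jog_arm([
  [-2,11,0,0.1,0],
  [0,0,0,0.1,0],
  [0,0,0,0.1,0],
  [0,0,0,0.1,0],
  [0,0,0,0.014,0],
])

```text
time: 25.4
position: [0.5668, -0.1756, 0.2643]
tcp_rot: [0.999, -0.021, -0.005, -0.024]
force: [0.0, 0.0, -0.7]
finger_gap: 0.149
grasp_force: 58.7
```

jog_arm([
  [0,0,0,0,0],
  [0,0,0,0,0],
])

```text
time: 25.6
position: [0.5668, -0.1753, 0.2642]
tcp_rot: [1.0, -0.019, -0.005, -0.024]
force: [-0.3, 0.1, -1.2]
finger_gap: 0.151
grasp_force: 58.7
```

```bash
python3 place.py
```

```text
turn 0.0011 axis err deg 0.49 v [0.1115 0.0003 0.1653]
seat [ 0.5324 -0.1768  0.1963] in tool now [-33.5   6.   68. ] in tool after turn [-33.5   6.   68. ]
out40 [ 0.5671 -0.1753  0.2163] in tool now [ 0.8  2.3 47.8] in tool after turn [ 0.8  2.3 47.8]
high [ 0.5671 -0.1753  0.2663] in tool now [ 0.3 -0.1 -2.1] in tool after turn [ 0.3 -0.1 -2.1]
axis out [ 8.58 -0.94 -5.05] world up [-0.011 -0.047 -0.999]
```

jog_arm([
  [0.8,1.3,20,0,0],
  [0,1,20,0,0],
  [0,0,8,0,0],
  [0,0,0,0,0],
  [-8.6,0.9,5,0,0],
])

```text
time: 26.1
position: [0.5596, -0.1758, 0.2121]
tcp_rot: [1.0, -0.019, -0.004, -0.023]
force: [-0.1, -0.9, -1.3]
finger_gap: 0.147
grasp_force: 58.8
```

jog_arm([
  [-8.6,0.9,5,0,0],
  [-8.6,0.9,5,0,0],
  [-5,0.6,3,0,0],
  [-1.7,0.2,1,0,0],
  [0,0,0,0,0],
])

```text
time: 26.6
position: [0.5339, -0.1767, 0.1973]
tcp_rot: [1.0, -0.02, -0.005, -0.024]
force: [-0.2, 0.9, 0.2]
finger_gap: 0.153
grasp_force: 58.8
```

```bash
python3 place.py; python3 - <<'E'
import sys; sys.path.insert(0,'.')
from h import *
from cell import arm; import cv2
s=arm.read_state(); print(s['force'],s['moment'],s['time'])
p=arm.camera("scene"); k=5.45;x0,y0=160,130
i=cv2.resize(p["frame"][y0:y0+110,x0:x0+110,::-1],(600,600),interpolation=2)
cv2.imwrite("pics/g8.png",i)
E
```

```text
turn -0.0007 axis err deg 0.5 v [0.1115 0.0003 0.1653]
seat [ 0.5325 -0.1768  0.1963] in tool now [-1.5  0.2  1. ] in tool after turn [-1.5  0.2  1. ]
out40 [ 0.5671 -0.1753  0.2163] in tool now [ 32.9  -3.6 -19.2] in tool after turn [ 32.9  -3.6 -19.2]
high [ 0.5671 -0.1753  0.2663] in tool now [ 32.3  -6.  -69.2] in tool after turn [ 32.3  -5.9 -69.2]
axis out [ 8.58 -0.94 -5.05] world up [-0.011 -0.047 -0.999]
[-0.19151759  0.86989826  0.19799801] [-0.01819986  0.25332428  0.00139251] 26.6
```

View pics/g8.png

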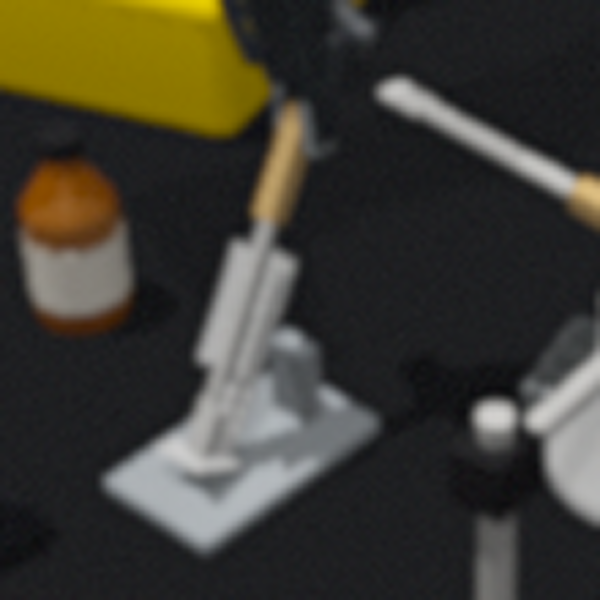

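The stirrer lies in the trough with its blade at the foot stop. I make the last 1.5 mm and then release.

jog_arm([
  [-0.8,0.1,0.5,0,0],
  [-0.7,0.1,0.5,0,0],
  [0,0,0,0,0],
  [0,0,0,0,0.18],
  [0,0,0,0,0.22],
])

```text
time: 27.15
position: [0.5331, -0.1767, 0.1961]
tcp_rot: [1.0, -0.02, -0.005, -0.024]
force: [0.2, 0.0, -1.1]
finger_gap: 0.22
grasp_force: 0.1
```

jog_arm([
  [0,0,0,0,0.3],
  [0,0,0,0,0.5],
  [0,0,0,0,0.5],
  [0,0,0,0,0.5],
  [0,0,0,0,0.5],
])

```text
time: 27.65
position: [0.5328, -0.1767, 0.1962]
tcp_rot: [1.0, -0.02, -0.005, -0.024]
force: [0.3, 0.3, -0.0]
finger_gap: 0.502
grasp_force: 0.0
```

jog_arm([
  [0,0,-10,0,0.5],
  [0,0,-20,0,0.5],
  [0,0,-30,0,0.5],
  [0,0,-30,0,0.5],
  [0,0,0,0,0.5],
])

```text
time: 28.15
position: [0.5357, -0.1819, 0.2913]
tcp_rot: [1.0, -0.02, -0.001, -0.022]
force: [1.6, -1.0, 0.6]
finger_gap: 0.503
grasp_force: 0.0
```

```bash
python3 - <<'E'
from h import *
from cell import arm
s=arm.read_state(); print(s['force'],s['time'],s['position'])
p=arm.camera("scene"); x0,y0=155,130
cv2.imwrite("pics/g9.png",cv2.resize(p["frame"][y0:y0+120,x0:x0+160,::-1],(800,600),interpolation=2))
x,y,w,h=202,142,22,34
f=p["frame"][y:y+h,x:x+w].astype(int); m=((f[:,:,0]>100)&(f[:,:,0]-f[:,:,2]>35)).astype(np.uint8)
n,l,st,c=cv2.connectedComponentsWithStats(m);k=1+np.argmax(st[1:,4]); print(st[k],c[k]+[x,y],'before 212.43 159.27')
E
```

```text
[ 1.63583124 -1.04189706  0.582257  ] 28.15 [ 0.5356913  -0.18193949  0.29129024]
[  5   7  13  22 127] [212.67716535 159.33858268] before 212.43 159.27
```

View pics/g9.png

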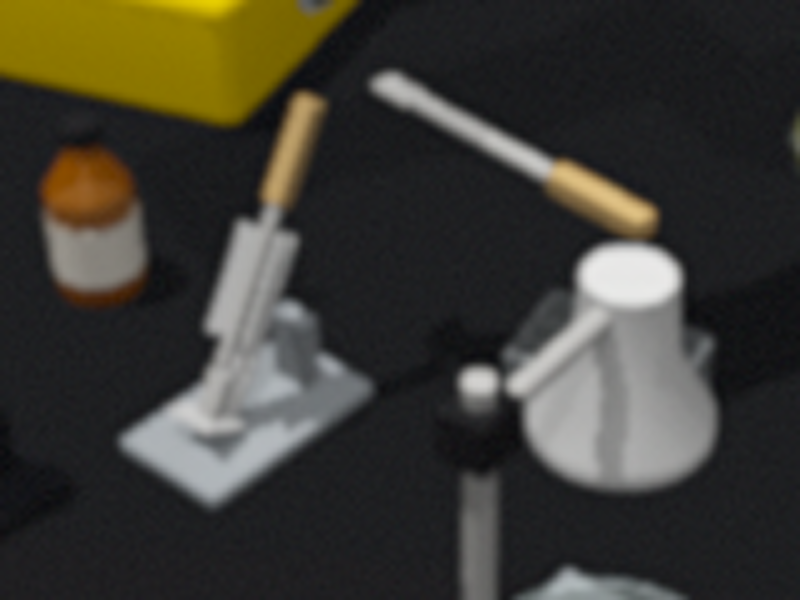

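The stirrer is seated in the trough as it was at the start (the handle's image centroid is within 0.3 px), and the gripper is clear.

```bash
python3 -c "
from cell import arm
print(arm.job_done())"
```

```text
the job is handed in; nothing more can be done
None
```

The job is handed in: I stirred two full clockwise turns at about 30 mm radius, with the blade tip 5–9 mm above the dish floor. I lowered the blade about 30° before the start side because a ball lay there. The stirrer is back in its trough, all eight balls were in the dish after the stir, and the arm did not touch the lamp.

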